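# Dry-clamp the pine blanks side by side in the clamping board

## Robot

A 6-joint arm with a two-finger parallel gripper is mounted at the origin on the work surface. World frame = base frame: x ahead of the robot, y to its left, z up, the work surface at z = 0. Lengths are in m, angles in degrees, forces in N, time in s.
With the tool pointing down it reaches from about 0.325 to 0.925 m from the base axis. Payload 3.1 kg.
Tool frame: the origin (TCP) lies on the centre line of the jaws, within the pads' length; the fingertips stand 25 mm ahead of it and the grasp point (between the pads) lies 6 mm ahead of it; z points along the fingers, y is the line along which they close (so a half turn about z gives the same grasp; the last joint's range is limited). The gripper opens to 85 mm and grips with 20 to 120 N. Pads are 22 mm wide; open, the fingers measure 114 mm over their backs; the gripper's body (76 mm by 85 mm) begins 54 mm behind the grasp point. The pads swing forward as they close: fully open they stand 13 mm farther back than shut.
Start: joints at [-80.168, 12.427, 92.441, -0, 75.132, -6.429], TCP at [0.175, -0.6, 0.256] pointing down, gripper open.
Joint ranges: [-157.48, 157.48], [-44.54, 120.13], [17.64, 146.25], [-64.5, 244.5], [7.68, 150.69], [-147.95, 147.95]. Speed limits (degrees/s): [159.86, 159.86, 180, 180, 180, 180].

## Interface

Orientations are given as a 3x3 rotation matrix whose columns are the frame's x, y, z axes.
In Python, from cell import * gives the robot as it stands.
- The arm moves only by the tool servo_tool, never from a script. Its arguments are lists of equal length, an entry for each row: "xyz": the shift along the tool's x, y, z in m, a list of three; "yaw": the turn about the tool's z in degrees. In form: {"xyz": [[x, y, z], ...], "yaw": [yaw, ...]}. A call has 1 to 10 rows; each row shifts and turns the commanded pose from where the row before left it, along the tool's axes as they then stand; what a row does not reach is not made up. A row lasts 1/8 s, in which the tool goes at most 62.5 mm and 10.7 degrees, less where a joint would pass 70% of its speed; a pose out of reach is approached as far as the arm can. A call is refused whole if a number of a shift passes 0.0625 or a number of a turn 10.7, either way. A call with a gripper value outside its range is refused whole. "claw" is the closure in counts, from 0 (fully open) to 255 (shut), set as the call begins (left out, the last holds). The fingers move at their own pace and stop on an object; "newtons" is the grip in N (left out, the last holds). Time passes only in rows, so rows that do not move let the fingers close. It gives the time, the measured TCP pose, the force, the opening and the grip force at its end, in the units of the state.
- get_obs(): the state, without advancing time (a new reading comes with each control period).
- grab_frame(name): name is "scene" or "top" or "wrist"; returns the picture (400x640x3 uint8, red, green, blue); there is no depth.
- camera_info(name): a dict with "K" (3x3 intrinsics, pixels), "rvec" (rotation vector, rad) and "tvec" (3), from world to camera coordinates, as OpenCV has them; the wrist camera has in their place "mount" (4x4, takes a point from camera to tool coordinates, whose origin is the TCP and whose axes are the flange's). Camera axes: x right, y down, z forward; pixel columns grow to the right and rows downward; lengths in m; the calibration is good to about 2 mm. A picture is of the moment at which its call begins: read the wrist's pose just before it. camera_info takes no time and is no camera call.
- finish_job(): hands the job in; it is judged then, once.
The state is a dict: "clock": time; "joint_positions": joint angles; "qd": joint speeds; "joint_torque": joint torques, N m; "eef_pos": TCP position; "tcp_rot": TCP orientation; "contact_force": force on the tool from outside, world axes, zero at the start; "ft_torque": the same for the moment, N m; "opening": finger opening in m; "grip_force": force on a finger pad.
Only numpy, scipy, OpenCV 4.12 (cv2) and the standard library are available. Lean on these libraries where they do the work, as an engineer would, in place of code of your own. Each camera call takes 0.05 s, during which the arm holds its last target. There are 200 camera calls.

## Task

Dry-fit the pine blanks that stand on end on the bench: tip each one over onto its side and lay all of them side by side on the bed of the clamping board, square across it and about centred, between the fixed cheek and the sliding jaw. Then slide the jaw firmly shut so that it squeezes the whole row against the cheek with no gaps, and leave it closed like that. Do not shift the roll of masking tape, the hammer or the tape measure.

Things in the scene. Friction and masses are not known exactly. Their poses are not given: they have to be found in the camera images.
- blank1: pine blank, 44 x 44 x 160 mm, 0.15 kg, all alike; 3 or 4 of them are present (None: absent). Origin at the centre of the end it stands on, z axis along its length. It starts standing on end on the bench left of the clamping board; pushed sideways at 120 mm height or more it tips over onto its side
- blank2: pine blank, 44 x 44 x 160 mm, 0.15 kg, all alike; 3 or 4 of them are present (None: absent). Origin at the centre of the end it stands on, z axis along its length. It starts standing on end on the bench left of the clamping board; pushed sideways at 120 mm height or more it tips over onto its side
- blank3: pine blank, 44 x 44 x 160 mm, 0.15 kg, all alike; 3 or 4 of them are present (None: absent). Origin at the centre of the end it stands on, z axis along its length. It starts standing on end on the bench left of the clamping board; pushed sideways at 120 mm height or more it tips over onto its side
- blank4: pine blank, 44 x 44 x 160 mm, 0.15 kg, all alike; 3 or 4 of them are present (None: absent). Origin at the centre of the end it stands on, z axis along its length. It starts standing on end on the bench left of the clamping board; pushed sideways at 120 mm height or more it tips over onto its side
- mid1 (a point): the middle of blank1, 80 mm from either end; axes as the blank's, z along its length
- mid2 (a point): the middle of blank2, 80 mm from either end; axes as the blank's, z along its length
- mid3 (a point): the middle of blank3, 80 mm from either end; axes as the blank's, z along its length
- mid4 (a point): the middle of blank4, 80 mm from either end; axes as the blank's, z along its length
- bed: fixed clamping board: white-faced plywood 220 (x) x 400 (y) x 18 mm high, turned up to 0.15 rad, origin at the centre of its underside; the bed is its top. The row of blanks runs along the board's y axis, each blank lying along its x axis. Dark wooden fixed cheek at the -y end, dark wooden sliding jaw facing it; track and steel rule lie flush
- cheek: fixed wooden cheek on the board, 190 (x) x 40 (y) x 46 mm high; origin at the foot of the middle of its clamping face, on the bed surface, 150 mm to -y of the board's centre; axes as the board's, +y towards the jaw
- jaw: sliding wooden jaw, 180 (x) x 36 (y) mm, top 41 mm above the bed; origin on the bed at the middle of its clamping face, axes as the board's, the jaw on the +y side of it. Slides along the board's y, 0 to 300 mm from the cheek face (starts at 20 to 100), about 3 N drag, stays where left. Shoving a row of four along takes up to 10 N, a steady push of 15 to 20 N clamps it well
- knob (a point): middle of the jaw's black knob, 32 mm across, 26 mm tall, upright on the jaw: 18 mm to +y of the jaw's origin, reaching from 49 to 75 mm above the bed
- roll: bystander: roll of masking tape lying flat on the bench, 100 mm across, 25 mm high, open core 76 mm across; origin at the centre of its underside
- hammer: bystander: claw hammer lying on the bench beyond the board, roughly along y
- tape: bystander: yellow tape measure, 70 x 36 x 66 mm, on the bench near the robot; origin at the centre of its underside
There are look-alikes about, which are no part of the job. What is shaped like the blank2 but green is not meant.

How it is judged:
By the outcome, as a careful person would: the job done as asked, in the order asked, and still so for the second after the job is handed in, with the robot touching nothing.
Of blank1, blank2, blank3, blank4 only 3 to 4 are there at a start; the rules pass over those that are not, and their reading is None.
At some moment in a run one of blank1, blank2, blank3, blank4 may be knocked a few centimetres aside while the robot is not near it.
Once in a run the grip may slacken for a moment while it holds something.
It also fails if it takes over 210 s, if anything falls off the work surface, if the arm or the gripper's body presses on something with over 40 N, if the wrist force passes 120 N, or if a joint passes its speed limit or range.

## Working session

There is one attempt and no reset: what is moved stays moved. The work goes in short steps, Python scripts to look and compute and a tool call to move; the robot and the scene stay as the last step left them, time stands still between calls to the robot, and variables do not carry over. Pictures are saved under pics/ and viewed, at most 14 in all, crops included, and the job is handed in when it is done.

Besides the shell and the picture viewer there is one more tool, called after "Call:" by a JSON object that holds its "method" and its "body". servo_tool: Moves the arm, as the interface text tells. Its arguments: {"type":"object","properties":{"xyz":{"type":"array"},"yaw":{"type":"array"},"claw":{"type":"number"},"newtons":{"type":"number"}},"required":["xyz","yaw"]}

```bash
mkdir -p pics; ls; python3 - <<'E'
from cell import *
import cv2
o=get_obs();print(o['clock'],o['eef_pos'],o['tcp_rot'],o['opening'])
for n in("scene","top"):
    cv2.imwrite(f"pics/{n}0.png",grab_frame(n)[:,:,::-1]);print(camera_info(n))
print(camera_info("wrist"))
E
```

```text
pics
0.0 [ 0.17488891 -0.59923469  0.25493436] [[ 9.60000677e-01  2.79997381e-01 -4.09220633e-04]
 [ 2.79997538e-01 -9.59997692e-01  2.41046924e-03]
 [ 2.82074212e-04 -2.42863287e-03 -9.99997011e-01]] 0.08537012348475434
{'K': array([[432.9694817 ,   0.        , 321.92009983],
       [  0.        , 432.9694817 , 206.43741524],
       [  0.        ,   0.        ,   1.        ]]), 'rvec': array([ 0.75096216,  2.69854628, -0.93748308]), 'tvec': array([ 0.50091785, -0.17986136,  1.41579759])}
{'K': array([[483.80203742,   0.        , 322.46668498],
       [  0.        , 483.80203742, 199.29126965],
       [  0.        ,   0.        ,   1.        ]]), 'rvec': array([ 2.13765609, -2.14548126,  0.15757207]), 'tvec': array([-0.00949214,  0.5709896 ,  1.39066145])}
{'K': array([[312.87069532,   0.        , 321.66910969],
       [  0.        , 312.87069532, 204.05522174],
       [  0.        ,   0.        ,   1.        ]]), 'mount': array([[ 1.10608076e-03, -9.51593700e-01, -3.07356805e-01,
         7.85649451e-02],
       [ 9.99999015e-01,  1.31800713e-03, -4.81940221e-04,
         3.92968689e-04],
       [ 8.63709738e-04, -3.07355970e-01,  9.51594221e-01,
        -1.18075429e-01],
       [ 0.00000000e+00,  0.00000000e+00,  0.00000000e+00,
         1.00000000e+00]])}
```

View pics/scene0.png

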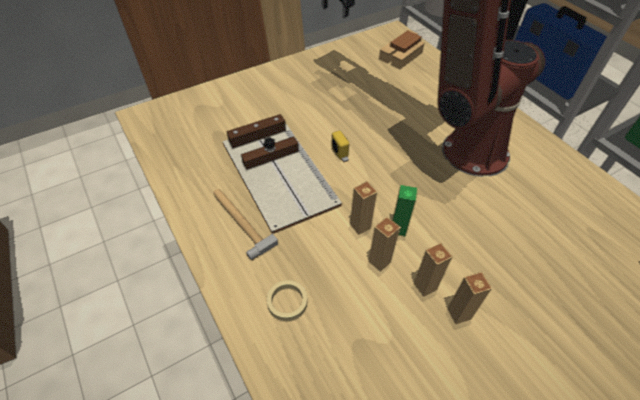

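View pics/top0.png

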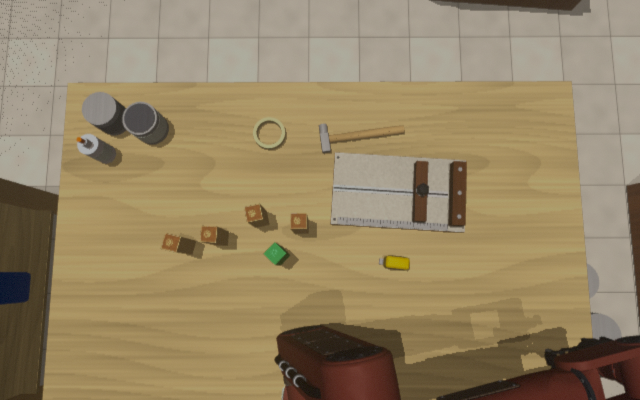

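Candidates in the top view: brown uprights at (172,242), (210,235), (254,213) and (299,221). The green upright at (276,253) is a look-alike, as is the wooden block at scene (402,48). I choose the four brown ones and check them in a close crop.

```bash
cat > h.py <<'E'
from cell import *
import cv2, numpy as np
def ray(n,px,z):
    c=camera_info(n);R=cv2.Rodrigues(c['rvec'])[0];C=-R.T@c['tvec']
    d=R.T@np.linalg.inv(c['K'])@np.array([*px,1.]);return C+d*(z-C[2])/d[2]
def proj(n,P):
    c=camera_info(n);return cv2.projectPoints(np.array(P,float).reshape(-1,3),c['rvec'],c['tvec'],c['K'],None)[0].reshape(-1,2)
def wproj(P,pos,rot):
    c=camera_info('wrist');M=c['mount'];T=np.eye(4);T[:3,:3]=rot;T[:3,3]=pos;W=T@M
    q=(np.array(P,float).reshape(-1,3)-W[:3,3])@W[:3,:3]@c['K'].T;return q[:,:2]/q[:,2:]
def wray(px,z,pos,rot):
    c=camera_info('wrist');M=c['mount'];C=rot@M[:3,3]+pos
    d=rot@M[:3,:3]@np.linalg.inv(c['K'])@np.array([*px,1.]);return C+d*(z-C[2])/d[2]
E
python3 - <<'E'
import cv2,numpy as np
im=cv2.imread('pics/top0.png')
a=cv2.resize(im[195:275,150:330],(800,356),interpolation=cv2.INTER_CUBIC)
b=cv2.resize(im[145:240,322:482],None,fx=5,fy=5,interpolation=cv2.INTER_CUBIC)
cv2.imwrite('pics/ca.png',a);cv2.imwrite('pics/cb.png',b);print(b.shape)
E
```

```text
(475, 800, 3)
```

View pics/ca.png

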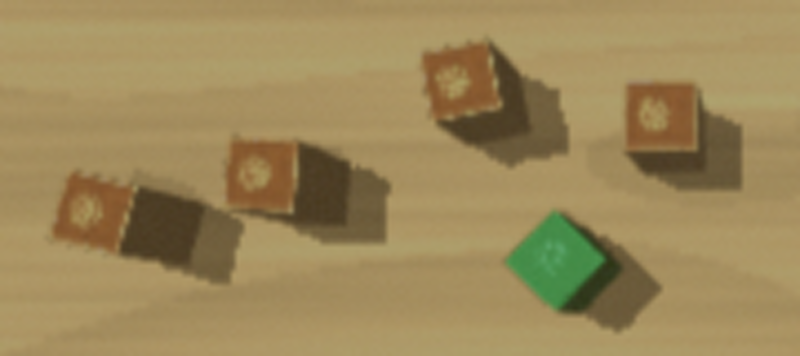

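View pics/cb.png

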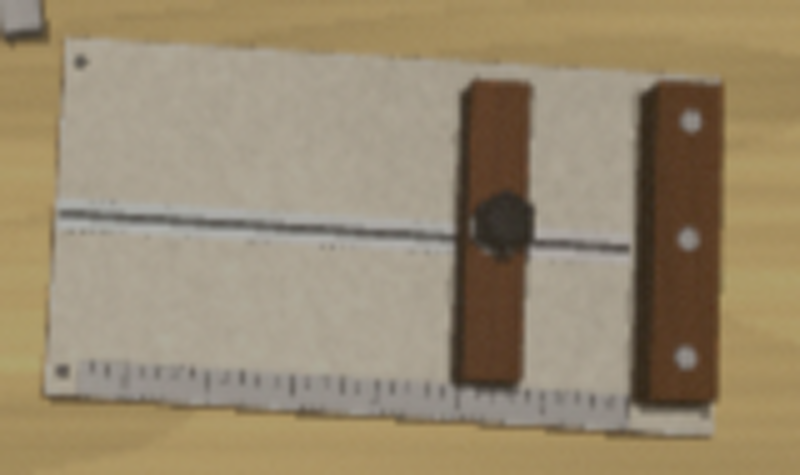

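The crops show four brown pine blanks, A to D from left to right. Their top corners in crop a are near (95,212), (263,175), (461,80) and (662,117), and the green one is at (557,260). The board corners in crop b are (65,38), (720,77), (712,436) and (44,397), with the jaw face at about x=530 and the cheek at x≈660.

```bash
python3 - <<'E'
from h import *
a=lambda p:(150+p[0]/4.4444,195+p[1]/4.4444); b=lambda p:(322+p[0]/5,145+p[1]/5)
np.set_printoptions(precision=4,suppress=True)
for n,cs in dict(A=[(70,175),(138,185),(122,250),(53,238)],B=[(233,138),(297,143),(294,212),(228,204)],C=[(423,50),(488,42),(500,103),(437,120)],D=[(628,84),(696,84),(696,150),(628,150)],green=[(558,211),(608,258),(563,308),(507,262)]).items():
    P=np.array([ray('top',a(c),.16) for c in cs]);e=P[[0,3]].mean(0)-P[[1,2]].mean(0)
    print(n,P.mean(0)[:2],'yaw of side',np.degrees(np.arctan2(e[1],e[0]))-90,np.linalg.norm(e))
P=np.array([ray('top',b(c),.018) for c in [(65,38),(720,77),(712,436),(44,397)]]);m=P.mean(0)
y=(P[[0,3]].mean(0)-P[[1,2]].mean(0));print('board',m,np.linalg.norm(y),np.degrees(np.arctan2(y[1],y[0]))-90)
y/=np.linalg.norm(y);x=np.array([y[1],-y[0],0])
f=lambda p,z:np.array([(ray('top',b(p),z)-m)@x,(ray('top',b(p),z)-m)@y+.15])
for p in [(531,85),(521,383),(475,83)]: print('jaw',f(p,.059))
print('knob',f((505,220),.093),'cheekface',f((660,90),.064),f((648,400),.064),'cheek back',f((722,90),.064))
for n,p in dict(tape=(397,263),hamhead=(324,138),hamend=(404,129),roll=(269,133)).items(): print(n,ray('top',p,.02))
E
```

```text
A [0.437  0.3937] yaw of side -9.228869634758041 0.04227515663195452
B [0.4594 0.2933] yaw of side -5.892316035191385 0.03973673082909171
C [0.5172 0.1738] yaw of side 10.930648213797468 0.039614030300987965
D [0.4933 0.0517] yaw of side -0.2159420301395727 0.04132845839636908
green [0.4073 0.1134] yaw of side -40.94296042985312 0.04264153225478236
board [ 0.5961 -0.2426  0.018 ] 0.399515670676778 -3.6574259608636908
jaw [0.088  0.0729]
jaw [-0.0897  0.0737]
jaw [0.0872 0.106 ]
knob [-0.0004  0.0925] cheekface [ 0.0883 -0.0021] [-0.0958  0.0012] cheek back [ 0.0904 -0.0386]
tape [ 0.3834 -0.2308  0.02  ]
hamhead [ 0.7648 -0.0169  0.02  ]
hamend [ 0.7922 -0.2631  0.02  ]
roll [0.7814 0.1523 0.02  ]
```

Call:
{"method": "servo_tool", "body": {"xyz": [[0,0,0],[0,0,0],[0.044,-0.036,0],[0.044,-0.036,0],[0.044,-0.036,0],[0.044,-0.036,0],[0.044,-0.036,0],[0.044,-0.036,0],[0.044,-0.036,0],[0.044,-0.036,0]], "yaw": [10,9.9,0,0,0,0,0,0,0,0], "claw": 110}}

```text
clock: 1.35
eef_pos: [0.5457, -0.3334, 0.2557]
tcp_rot: [[0.998, -0.063, -0.001], [-0.063, -0.998, 0.0], [-0.001, -0.0, -1.0]]
contact_force: [0.4, -0.8, 0.9]
opening: 0.0486
grip_force: 0.0
```

Call:
{"method": "servo_tool", "body": {"xyz": [[0.044,-0.036,0],[0,0,0],[0,0,0]], "yaw": [0,0,0]}}

```text
clock: 1.72
eef_pos: [0.5903, -0.3016, 0.2554]
tcp_rot: [[0.998, -0.063, -0.002], [-0.063, -0.998, 0.0], [-0.002, -0.0, -1.0]]
contact_force: [-0.2, 0.9, -0.1]
opening: 0.0485
grip_force: 0.0
```

Call:
{"method": "servo_tool", "body": {"xyz": [[0.002,-0.001,0.05],[0,0,0.05],[0,0,0.035],[0,0,0.02],[0,0,0.01],[0,0,0],[0,-0.01,0],[0,-0.02,0],[0,-0.025,0],[0,-0.025,0]], "yaw": [0,0,0,0,0,0,0,0,0,0]}}

```text
clock: 2.98
eef_pos: [0.5993, -0.2208, 0.0933]
tcp_rot: [[0.998, -0.063, 0.003], [-0.063, -0.998, -0.003], [0.004, 0.003, -1.0]]
contact_force: [0.9, -4.6, 3.1]
opening: 0.0486
grip_force: 2.3
```

Call:
{"method": "servo_tool", "body": {"xyz": [[0,-0.025,0],[0,-0.025,0],[0,-0.025,0],[0,-0.025,0],[0,-0.02,0],[0,-0.015,0],[0,-0.01,0],[0,-0.005,0],[0,0,0]], "yaw": [0,0,0,0,0,0,0,0,0]}}

```text
clock: 4.1
eef_pos: [0.6064, -0.0704, 0.0904]
tcp_rot: [[0.998, -0.064, -0.003], [-0.064, -0.998, 0.002], [-0.003, -0.002, -1.0]]
contact_force: [0.4, -0.2, 0.2]
opening: 0.0486
grip_force: 0.0
```

```bash
python3 - <<'E'
from h import *
o=get_obs();print(o['clock'],o['eef_pos'],o['contact_force'],o['opening'])
im=grab_frame('top')[:,:,::-1];cv2.imwrite('pics/top1.png',im)
cv2.imwrite('pics/c1.png',cv2.resize(im[120:280,150:490],(800,376),interpolation=cv2.INTER_CUBIC))
E
```

```text
4.1 [ 0.60637682 -0.07040814  0.09043402] [ 0.38972693 -0.19302704  0.20239435] 0.04864887533858426
```

View pics/c1.png

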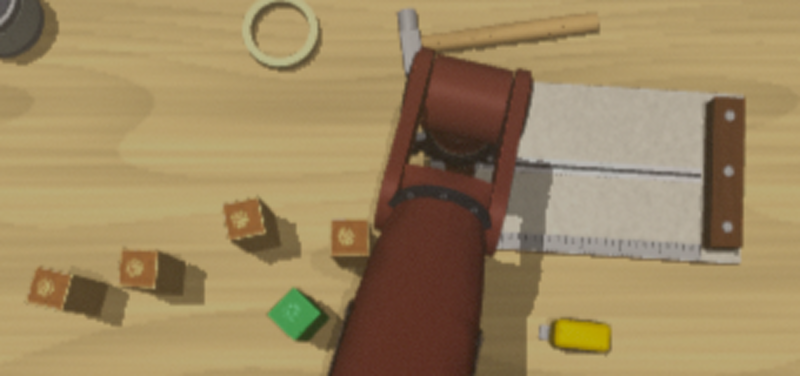

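Call:
{"method": "servo_tool", "body": {"xyz": [[0,0,-0.04],[0,0,-0.05],[0,0,-0.04],[-0.044,-0.0305,0],[-0.044,-0.0305,0],[-0.044,-0.0305,0],[-0.044,-0.0305,0],[0,0,0],[0,0,0.04],[0,0,0.032]], "yaw": [-3.7,0,0,0,0,0,0,0,0,0], "claw": 200}}

```text
clock: 5.4
eef_pos: [0.4314, 0.0503, 0.1482]
tcp_rot: [[1.0, 0.0, -0.0], [0.0, -1.0, 0.001], [-0.0, -0.001, -1.0]]
contact_force: [0.3, 0.4, -0.9]
opening: 0.0187
grip_force: 0.0
```

Call:
{"method": "servo_tool", "body": {"xyz": [[0.015,0,0],[0.01,0,0],[0.01,0,0],[0.01,0,0],[0.01,0,0],[0.01,0,0],[0.01,0,0],[0.005,0,0],[0,0,0],[0,0,0]], "yaw": [0,0,0,0,0,0,0,0,0,0]}}

```text
clock: 6.65
eef_pos: [0.5109, 0.0505, 0.1491]
tcp_rot: [[1.0, 0.001, -0.001], [0.001, -1.0, 0.0], [-0.001, -0.0, -1.0]]
contact_force: [-0.3, -0.2, -0.5]
opening: 0.0189
grip_force: 0.0
```

```bash
python3 - <<'E'
from h import *
o=get_obs();print(o['clock'],o['eef_pos'],o['contact_force'],o['opening'])
im=grab_frame('scene')[:,:,::-1];cv2.imwrite('pics/s2.png',im)
cv2.imwrite('pics/c2.png',cv2.resize(im[80:340,200:520],(800,650))[:600])
E
```

```text
6.65 [0.51093175 0.05052117 0.14910581] [-0.34088152 -0.16019667 -0.54418863] 0.018880840391989305
```

View pics/c2.png

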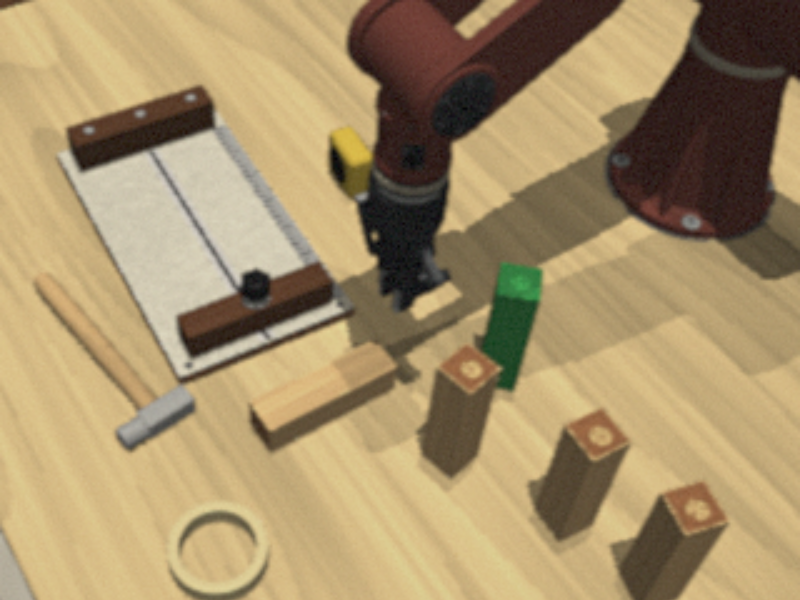

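D lies flat along x in crop 2, with its corners at about (250,408)–(398,378), and the others still stand. Next I tip C, B and A the same way.

Call:
{"method": "servo_tool", "body": {"xyz": [[0,0,-0.04],[0,0,-0.032],[-0.0273,-0.0558,0],[-0.0273,-0.0558,0],[0,0,0],[0,0,0.04],[0,0,0.032],[0,0,0]], "yaw": [0,0,0,0,0,-5.4,-5.5,0]}}

```text
clock: 7.7
eef_pos: [0.4542, 0.1608, 0.1465]
tcp_rot: [[0.982, 0.188, -0.007], [0.188, -0.982, -0.002], [-0.007, 0.0, -1.0]]
contact_force: [-0.5, 0.1, 0.0]
opening: 0.019
grip_force: 0.0
```

Call:
{"method": "servo_tool", "body": {"xyz": [[0.015,0,0],[0.01,0,0],[0.01,0,0],[0.01,0,0],[0.01,0,0],[0.01,0,0],[0.01,0,0],[0.005,0,0],[0,0,0],[0,0,0]], "yaw": [0,0,0,0,0,0,0,0,0,0]}}

```text
clock: 8.95
eef_pos: [0.5348, 0.1772, 0.1491]
tcp_rot: [[0.982, 0.19, -0.001], [0.19, -0.982, -0.0], [-0.001, -0.0, -1.0]]
contact_force: [-0.4, 0.2, 0.0]
opening: 0.0186
grip_force: 0.0
```

Call:
{"method": "servo_tool", "body": {"xyz": [[0,0,-0.04],[0,0,-0.032],[-0.0343,-0.0306,0],[-0.0343,-0.0306,0],[-0.0343,-0.0306,0],[-0.0343,-0.0306,0],[0,0,0],[0,0,0.04],[0,0,0.032],[0,0,0]], "yaw": [5.4,5.5,0,0,0,0,0,5.9,0,0]}}

```text
clock: 10.2
eef_pos: [0.3959, 0.2976, 0.1465]
tcp_rot: [[0.995, -0.102, -0.006], [-0.102, -0.995, -0.004], [-0.005, 0.004, -1.0]]
contact_force: [-0.4, 0.4, 0.5]
opening: 0.0181
grip_force: 0.0
```

Call:
{"method": "servo_tool", "body": {"xyz": [[0.015,0,0],[0.01,0,0],[0.01,0,0],[0.01,0,0],[0.01,0,0],[0.01,0,0],[0.01,0,0],[0.005,0,0],[0,0,0],[0,0,0]], "yaw": [0,0,0,0,0,0,0,0,0,0]}}

```text
clock: 11.45
eef_pos: [0.4771, 0.2914, 0.1491]
tcp_rot: [[0.995, -0.102, -0.001], [-0.102, -0.995, -0.0], [-0.001, 0.0, -1.0]]
contact_force: [-0.3, -0.3, -0.4]
opening: 0.0184
grip_force: 0.0
```

Call:
{"method": "servo_tool", "body": {"xyz": [[0,0,-0.04],[0,0,-0.032],[-0.0338,-0.0374,0],[-0.0338,-0.0374,0],[-0.0338,-0.0374,0],[0,0,0],[0,0,0.04],[0,0,0.032],[0,0,0]], "yaw": [-5.9,0,0,0,0,0,9.2,0,0]}}

```text
clock: 12.58
eef_pos: [0.3742, 0.401, 0.1461]
tcp_rot: [[0.987, -0.159, -0.005], [-0.159, -0.987, -0.005], [-0.005, 0.006, -1.0]]
contact_force: [-0.1, 0.6, 0.6]
opening: 0.0183
grip_force: 0.0
```

Call:
{"method": "servo_tool", "body": {"xyz": [[0.015,0,0],[0.01,0,0],[0.01,0,0],[0.01,0,0],[0.01,0,0],[0.01,0,0],[0.01,0,0],[0.005,0,0],[0,0,0],[0,0,0]], "yaw": [0,0,0,0,0,0,0,0,0,0]}}

```text
clock: 13.82
eef_pos: [0.4545, 0.3907, 0.1491]
tcp_rot: [[0.987, -0.159, -0.0], [-0.159, -0.987, -0.0], [-0.0, 0.0, -1.0]]
contact_force: [-0.3, 0.3, -0.9]
opening: 0.0182
grip_force: 0.0
```

Call:
{"method": "servo_tool", "body": {"xyz": [[0,0,-0.05],[0,0,-0.05],[-0.05,0,-0.02],[-0.04,0,0],[0,0,0]], "yaw": [9.2,0,0,0,0]}}

```text
clock: 14.45
eef_pos: [0.3722, 0.4138, 0.2697]
tcp_rot: [[0.954, -0.301, -0.006], [-0.301, -0.954, 0.007], [-0.008, -0.005, -1.0]]
contact_force: [0.2, 1.1, -0.1]
opening: 0.0185
grip_force: 0.0
```

```bash
python3 - <<'E'
from h import *
o=get_obs();print(o['clock'],o['eef_pos'],o['tcp_rot'][:,0],o['contact_force'],o['opening'])
im=grab_frame('top')[:,:,::-1];cv2.imwrite('pics/top3.png',im)
cv2.imwrite('pics/c3.png',cv2.resize(im[100:280,150:390],(800,600),interpolation=cv2.INTER_CUBIC))
cv2.imwrite('pics/s3.png',grab_frame('scene')[:,:,::-1])
E
```

```text
14.45 [0.37219772 0.41377981 0.26969202] [ 0.95370277 -0.30065172 -0.00771838] [ 0.22608828  1.11724932 -0.06802995] 0.018509563900095106
```

View pics/c3.png

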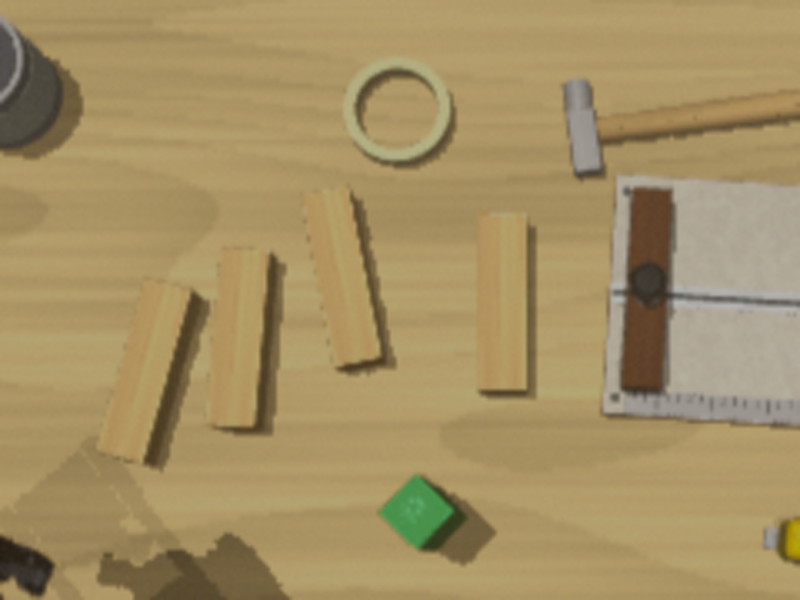

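All four lie flat. Their top-face corners in crop 3 are D (477,213)–(526,390), C (304,193)–(382,358), B (222,248)–(256,428) and A (147,280)–(150,464). The jaw face is at x≈672, and the roll and hammer have not moved.

```bash
cat >> h.py <<'E'
np.set_printoptions(precision=4,suppress=True)
O=np.array([.5865,-.3923]);BY=np.array([.0638,.998]);BX=np.array([.998,-.0638])
def toB(p): d=np.array(p[:2])-O; return np.array([d@BX,d@BY])
def frB(x,y): return O+x*BX+y*BY
E
python3 - <<'E'
from h import *
f=lambda p:(150+p[0]/3.3333,100+p[1]/3.3333)
for n,c in dict(A=[(147,280),(195,290),(150,464),(101,450)],B=[(222,248),(272,252),(256,428),(209,426)],C=[(304,193),(350,187),(382,358),(338,368)],D=[(477,213),(527,213),(526,390),(477,390)]).items():
    P=np.array([ray('top',f(q),.044) for q in c]);e=P[:2].mean(0)-P[2:].mean(0)
    print(n,P.mean(0)[:2],np.degrees(np.arctan2(e[1],e[0])),np.linalg.norm(e))
for q in[(672,190),(662,389)]: print(toB(ray('top',f(q),.059)))
for s in(.046,.114,.182,.250): print(s,frB(0,s))
E
```

```text
A [0.537  0.3664] -12.773044716361849 0.15731775975136839
B [0.5659 0.2862] -3.0514040666762505 0.15914983683252154
C [0.6215 0.1951] 11.625523749008918 0.16057652336234082
D [0.5983 0.0535] 0.03709277855367421 0.15996786427472537
[0.0897 0.3001]
[-0.0889  0.2996]
0.046 [ 0.5894 -0.3464]
0.114 [ 0.5938 -0.2785]
0.182 [ 0.5981 -0.2107]
0.25 [ 0.6025 -0.1428]
```

Call:
{"method": "servo_tool", "body": {"xyz": [[0,0,0],[0,0,0],[0.0283,0.045,0],[0.0283,0.045,0],[0.0283,0.045,0],[0.0283,0.045,0],[0.0283,0.045,0],[0.0283,0.045,0],[0.0283,0.045,0],[0.0283,0.045,0]], "yaw": [-8.8,-8.8,0,0,0,0,0,0,0,0], "claw": 60, "newtons": 40}}

```text
clock: 15.8
eef_pos: [0.6016, 0.0502, 0.2648]
tcp_rot: [[1.0, -0.003, -0.006], [-0.003, -1.0, 0.007], [-0.006, -0.007, -1.0]]
contact_force: [0.6, -0.7, 0.4]
opening: 0.0651
grip_force: 0.0
```

Call:
{"method": "servo_tool", "body": {"xyz": [[0,0,0.05],[0,0,0.05],[0,0,0.05],[0,0,0.04],[0,0,0.03],[0,0,0]], "yaw": [0,0,0,0,0,0]}}

```text
clock: 16.55
eef_pos: [0.5962, 0.0536, 0.0416]
tcp_rot: [[1.0, -0.003, -0.014], [-0.003, -1.0, 0.007], [-0.014, -0.007, -1.0]]
contact_force: [0.2, -0.0, 0.7]
opening: 0.0652
grip_force: 0.0
```

Call:
{"method": "servo_tool", "body": {"xyz": [[0,0,0.006],[0,0,0]], "yaw": [0,0]}}

```text
clock: 16.8
eef_pos: [0.6002, 0.0542, 0.0407]
tcp_rot: [[1.0, -0.002, -0.003], [-0.002, -1.0, 0.007], [-0.003, -0.007, -1.0]]
contact_force: [-0.0, -0.2, -0.2]
opening: 0.0653
grip_force: 0.0
```

Call:
{"method": "servo_tool", "body": {"xyz": [[0,0,0.01],[0,0,0]], "yaw": [0,0]}}

```text
clock: 17.05
eef_pos: [0.5984, 0.0547, 0.029]
tcp_rot: [[1.0, -0.001, -0.007], [-0.001, -1.0, 0.007], [-0.007, -0.007, -1.0]]
contact_force: [-0.1, -0.3, 0.0]
opening: 0.0653
grip_force: 0.0
```

Call:
{"method": "servo_tool", "body": {"xyz": [[0,0,0],[0,0,0],[0,0,0],[0,0,0],[0,0,-0.02],[0,0,-0.05],[0,0,-0.05],[0,0,0],[0,0,0]], "yaw": [0,0,0,0,0,0,0,3.7,0], "claw": 255, "newtons": 45}}

```text
clock: 18.18
eef_pos: [0.5999, 0.0538, 0.1512]
tcp_rot: [[0.998, -0.065, -0.004], [-0.065, -0.998, 0.007], [-0.004, -0.007, -1.0]]
contact_force: [-0.5, -0.0, -1.7]
opening: 0.0439
grip_force: 46.5
```

Call:
{"method": "servo_tool", "body": {"xyz": [[0.0016,0.03,0],[0.0016,0.045,0],[0.0016,0.05,0],[0.0016,0.05,0],[0.0016,0.05,0],[0.0016,0.05,0],[0.0016,0.05,0],[0.0016,0.045,0],[0.0016,0.03,0],[0,0,0]], "yaw": [0,0,0,0,0,0,0,0,0,0]}}

```text
clock: 19.42
eef_pos: [0.5864, -0.3483, 0.1455]
tcp_rot: [[0.998, -0.068, -0.008], [-0.068, -0.998, 0.008], [-0.008, -0.007, -1.0]]
contact_force: [0.5, 0.8, -1.6]
opening: 0.0436
grip_force: 46.5
```

Call:
{"method": "servo_tool", "body": {"xyz": [[0,0,0.03],[0,0,0.035],[0,0,0.02],[0,0,0]], "yaw": [0,0,0,0]}}

```text
clock: 19.92
eef_pos: [0.5854, -0.3435, 0.0588]
tcp_rot: [[0.998, -0.065, -0.011], [-0.065, -0.998, 0.011], [-0.011, -0.01, -1.0]]
contact_force: [-0.6, 0.6, -0.7]
opening: 0.0435
grip_force: 46.4
```

Call:
{"method": "servo_tool", "body": {"xyz": [[0.004,0.002,0.004],[0,0,0.004],[0,0,0]], "yaw": [0,0,0]}}

```text
clock: 20.3
eef_pos: [0.5913, -0.3482, 0.0544]
tcp_rot: [[0.998, -0.066, -0.005], [-0.066, -0.998, 0.006], [-0.005, -0.006, -1.0]]
contact_force: [-0.7, 0.5, -1.0]
opening: 0.0435
grip_force: 46.4
```

Call:
{"method": "servo_tool", "body": {"xyz": [[0,0,0.003],[0,0,0.003],[0,0,0]], "yaw": [0,0,0]}}

```text
clock: 20.68
eef_pos: [0.591, -0.3479, 0.0478]
tcp_rot: [[0.998, -0.066, -0.005], [-0.066, -0.998, 0.007], [-0.006, -0.006, -1.0]]
contact_force: [0.1, -0.2, 1.0]
opening: 0.0434
grip_force: 46.8
```

Call:
{"method": "servo_tool", "body": {"xyz": [[0,0,0],[0,0,0],[0,0,0],[0,0,-0.03],[0,0,-0.05],[0,-0.03,-0.04],[0,-0.05,0],[0,-0.05,0],[0,-0.05,0],[0,-0.05,0]], "yaw": [0,0,0,0,0,0,0,0,0,0], "claw": 92}}

```text
clock: 21.92
eef_pos: [0.6067, -0.1176, 0.1695]
tcp_rot: [[0.998, -0.066, -0.005], [-0.066, -0.998, 0.007], [-0.006, -0.006, -1.0]]
contact_force: [0.0, 0.0, 0.5]
opening: 0.0548
grip_force: 0.0
```

Call:
{"method": "servo_tool", "body": {"xyz": [[-0.001,-0.05,0],[-0.001,-0.05,0],[-0.001,-0.05,0],[-0.001,-0.05,0],[0,-0.05,0],[0,-0.04,0],[0,-0.024,0],[0,0,0],[0,0,0]], "yaw": [0,0,0,0,0,0,0,-7.7,-7.7], "claw": 60}}

```text
clock: 23.05
eef_pos: [0.6234, 0.1943, 0.1711]
tcp_rot: [[0.978, 0.206, -0.006], [0.206, -0.978, 0.006], [-0.005, -0.007, -1.0]]
contact_force: [-0.3, 1.2, 0.2]
opening: 0.0653
grip_force: 0.0
```

Call:
{"method": "servo_tool", "body": {"xyz": [[0,0,0.05],[0,0,0.05],[0,0,0.02],[0,0,0]], "yaw": [0,0,0,0]}}

```text
clock: 23.55
eef_pos: [0.6215, 0.1946, 0.0496]
tcp_rot: [[0.98, 0.201, -0.01], [0.201, -0.98, 0.006], [-0.008, -0.008, -1.0]]
contact_force: [0.5, 0.6, 0.6]
opening: 0.0653
grip_force: 0.0
```

```bash
python3 - <<'E'
from h import *
o=get_obs();print(o['clock'],o['eef_pos'],o['contact_force'],o['opening'])
a=grab_frame('scene')[80:340,200:520,::-1];b=grab_frame('wrist')[:,:,::-1]
cv2.imwrite('pics/c4.png',np.hstack([cv2.resize(a,(400,325)),cv2.resize(b,(400,325))]))
E
```

```text
23.55 [0.6215 0.1946 0.0496] [0.4914 0.6089 0.6121] 0.06528688598045895
```

View pics/c4.png

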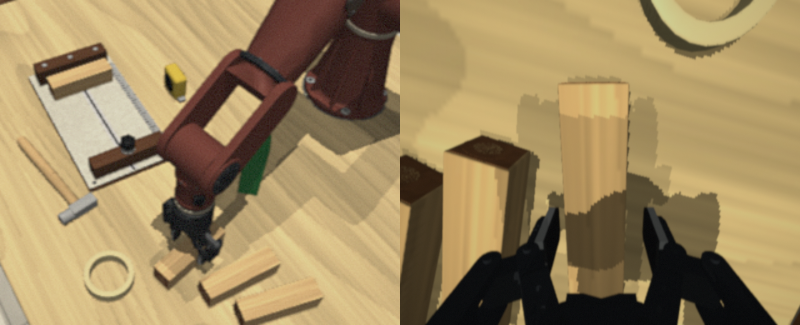

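The scene half shows D on the bed by the cheek. The wrist half shows C centred between the fingers at column ≈593, with B and A lying to its left.

Call:
{"method": "servo_tool", "body": {"xyz": [[0,0,0.015],[0,0,0.004],[0,0,0]], "yaw": [0,0,0]}}

```text
clock: 24.02
eef_pos: [0.6222, 0.1953, 0.0319]
tcp_rot: [[0.979, 0.202, -0.007], [0.202, -0.979, 0.007], [-0.005, -0.008, -1.0]]
contact_force: [0.4, -0.2, -0.1]
opening: 0.0652
grip_force: 0.0
```

Call:
{"method": "servo_tool", "body": {"xyz": [[0,0,0],[0,0,0],[0,0,0],[0,0,0],[0,0,-0.02],[0,0,-0.05],[0,0,-0.05],[0,0,0],[0,0,0],[0,0,0]], "yaw": [0,0,0,0,0,0,0,7.7,7.7,0], "claw": 255}}

```text
clock: 25.28
eef_pos: [0.6231, 0.1944, 0.153]
tcp_rot: [[0.998, -0.064, -0.006], [-0.064, -0.998, 0.007], [-0.006, -0.006, -1.0]]
contact_force: [-0.1, 0.2, -1.1]
opening: 0.0435
grip_force: 46.7
```

Call:
{"method": "servo_tool", "body": {"xyz": [[0.0003,0.03,0],[0.0003,0.05,0],[0.0003,0.055,0],[0.0003,0.055,0],[0.0003,0.055,0],[0.0003,0.055,0],[0.0003,0.055,0],[0.0003,0.055,0],[0.0003,0.04,0],[0,0.022,0]], "yaw": [0,0,0,0,0,0,0,0,0,0]}}

```text
clock: 26.52
eef_pos: [0.5944, -0.2787, 0.1492]
tcp_rot: [[0.998, -0.066, -0.006], [-0.066, -0.998, 0.007], [-0.006, -0.007, -1.0]]
contact_force: [0.2, 1.0, -0.5]
opening: 0.0436
grip_force: 46.7
```

Call:
{"method": "servo_tool", "body": {"xyz": [[0,0,0],[0,0,0.02],[0,0,0.02],[0,0,0]], "yaw": [0,0,0,0]}}

```text
clock: 27.02
eef_pos: [0.5923, -0.2734, 0.1048]
tcp_rot: [[0.998, -0.064, -0.013], [-0.064, -0.998, 0.011], [-0.014, -0.01, -1.0]]
contact_force: [-0.1, -0.7, -1.4]
opening: 0.0437
grip_force: 46.7
```

Call:
{"method": "servo_tool", "body": {"xyz": [[0,0,0.03],[0,0,0.016],[0,0,0.004],[0,0,0]], "yaw": [0,0,0,0]}}

```text
clock: 27.52
eef_pos: [0.5946, -0.276, 0.0593]
tcp_rot: [[0.998, -0.066, -0.006], [-0.066, -0.998, 0.007], [-0.006, -0.006, -1.0]]
contact_force: [-0.4, -0.7, -1.2]
opening: 0.0437
grip_force: 46.7
```

Call:
{"method": "servo_tool", "body": {"xyz": [[0,0,0.002],[0,0,0]], "yaw": [0,0]}}

```text
clock: 27.78
eef_pos: [0.5949, -0.2763, 0.058]
tcp_rot: [[0.998, -0.066, -0.005], [-0.066, -0.998, 0.006], [-0.005, -0.006, -1.0]]
contact_force: [0.1, -0.1, -1.1]
opening: 0.0432
grip_force: 46.7
```

Call:
{"method": "servo_tool", "body": {"xyz": [[0,0,0.005],[0,0,0.003],[0,0,0]], "yaw": [0,0,0]}}

```text
clock: 28.15
eef_pos: [0.5947, -0.2762, 0.0509]
tcp_rot: [[0.998, -0.066, -0.006], [-0.066, -0.998, 0.007], [-0.006, -0.006, -1.0]]
contact_force: [-2.4, 0.9, 6.3]
opening: 0.0432
grip_force: 47.6
```

Call:
{"method": "servo_tool", "body": {"xyz": [[0,0,0],[0,0,0],[0,0,0],[0,0,-0.03],[0,0,-0.05],[0,0,-0.04],[0,0,0]], "yaw": [0,0,0,0,0,0,0], "claw": 92}}

```text
clock: 29.02
eef_pos: [0.598, -0.2785, 0.1746]
tcp_rot: [[0.998, -0.066, 0.003], [-0.066, -0.998, 0.002], [0.003, -0.002, -1.0]]
contact_force: [1.0, 0.2, -0.3]
opening: 0.0545
grip_force: 0.0
```

```bash
python3 - <<'E'
from h import *
im=grab_frame('top')[:,:,::-1].copy();r=cv2.imread('pics/top3.png')
for n,c in dict(A=(187,211),B=(222,201)).items():
    x,y=c;t=r[y-35:y+30,x-22:x+22];s=im[y-55:y+50,x-45:x+45]
    m=cv2.matchTemplate(s,t,cv2.TM_CCOEFF_NORMED);print(n,cv2.minMaxLoc(m)[1],np.array(cv2.minMaxLoc(m)[3])-(23,20))
E
```

```text
A 0.9892516136169434 [0 0]
B 0.9984292387962341 [0 0]
```

Call:
{"method": "servo_tool", "body": {"xyz": [[-0.007,-0.03,0],[-0.007,-0.05,0],[-0.007,-0.055,0],[-0.007,-0.055,0],[-0.007,-0.055,0],[-0.007,-0.055,0],[-0.007,-0.055,0],[-0.007,-0.055,0],[-0.007,-0.055,0],[-0.007,-0.055,0]], "yaw": [-0.7,0,0,0,0,0,0,0,0,0], "claw": 85}}

```text
clock: 30.32
eef_pos: [0.5516, 0.2476, 0.1704]
tcp_rot: [[0.999, -0.054, -0.01], [-0.054, -0.999, 0.006], [-0.01, -0.005, -1.0]]
contact_force: [0.8, -0.3, 0.2]
opening: 0.0569
grip_force: 0.0
```

Call:
{"method": "servo_tool", "body": {"xyz": [[-0.005,-0.03,0],[0,-0.01,0],[0,0,0],[0,0,0.03],[0,0,0]], "yaw": [0,0,0,0,0]}}

```text
clock: 30.95
eef_pos: [0.5483, 0.2841, 0.14]
tcp_rot: [[0.998, -0.056, -0.013], [-0.056, -0.998, 0.004], [-0.013, -0.003, -1.0]]
contact_force: [-0.2, -0.4, -0.0]
opening: 0.057
grip_force: 0.0
```

```bash
python3 - <<'E'
from h import *
o=get_obs();print(o['clock'],o['eef_pos'],o['contact_force'],o['opening'])
b=grab_frame('wrist')[:,:,::-1];cv2.imwrite('pics/w5.png',b)
E
```

```text
30.95 [0.5483 0.2841 0.14  ] [-0.2103 -0.4437 -0.0353] 0.05704113270051926
```

View pics/w5.png

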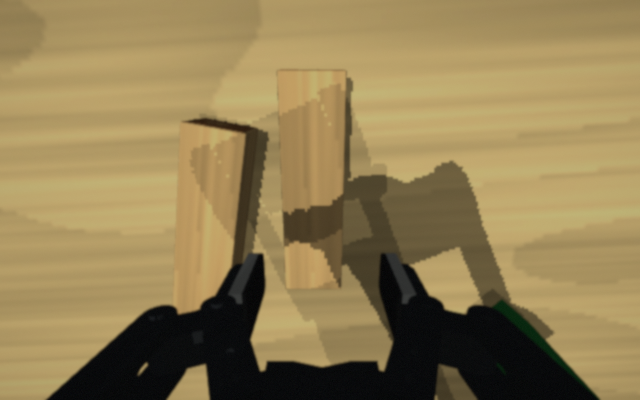

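The wrist view shows B's top face at corners (277,70), (348,70), (341,286) and (287,288), with A on its left. B sits slightly left of the finger centre.

```bash
python3 - <<'E'
from h import *
o=get_obs()
P=np.array([wray(q,.044,o['eef_pos'],o['tcp_rot']) for q in [(277,70),(348,70),(341,286),(287,288)]])
e=P[:2].mean(0)-P[2:].mean(0);print(P.mean(0),np.linalg.norm(e),np.degrees(np.arctan2(e[1],e[0])),np.linalg.norm(P[0]-P[1]),o['eef_pos'])
Q=np.array([wray(q,.044,o['eef_pos'],o['tcp_rot']) for q in [(177,300),(240,270),(244,131),(181,122)]]);print(Q)
E
```

```text
[0.5677 0.2898 0.044 ] 0.15910894906738327 -3.23195706397218 0.04500268031692029 [0.5494 0.2847 0.1417]
[[0.4818 0.4058 0.044 ]
 [0.5066 0.351  0.044 ]
 [0.6119 0.3337 0.044 ]
 [0.62   0.375  0.044 ]]
```

Call:
{"method": "servo_tool", "body": {"xyz": [[0.008,-0.004,0.04],[0,0,0.04],[0,0,0.02],[0,0,0.005],[0,0,0]], "yaw": [0,0,0,0,0]}}

```text
clock: 31.62
eef_pos: [0.559, 0.2912, 0.0395]
tcp_rot: [[0.999, -0.054, -0.004], [-0.054, -0.999, 0.008], [-0.005, -0.007, -1.0]]
contact_force: [0.5, -0.9, -0.9]
opening: 0.0571
grip_force: 0.0
```

Call:
{"method": "servo_tool", "body": {"xyz": [[0,0.002,0.007],[0,0,0.002],[0,0,0]], "yaw": [0,0,0]}}

```text
clock: 32.0
eef_pos: [0.5579, 0.2891, 0.0295]
tcp_rot: [[0.999, -0.054, -0.006], [-0.054, -0.999, 0.007], [-0.006, -0.007, -1.0]]
contact_force: [0.9, -0.4, -0.1]
opening: 0.057
grip_force: 0.0
```

Call:
{"method": "servo_tool", "body": {"xyz": [[0,0,0],[0,0,0],[0,0,0],[0,0,0],[0,0,-0.02],[0,0,-0.05],[0,0,-0.05],[0,0,0],[0,0,0]], "yaw": [0,0,0,0,0,0,0,0.6,0], "claw": 255}}

```text
clock: 33.12
eef_pos: [0.5579, 0.288, 0.1494]
tcp_rot: [[0.998, -0.064, -0.006], [-0.064, -0.998, 0.007], [-0.007, -0.006, -1.0]]
contact_force: [-0.4, 0.5, -1.8]
opening: 0.0435
grip_force: 46.5
```

Call:
{"method": "servo_tool", "body": {"xyz": [[0.006,0.03,0],[0.006,0.05,0],[0.006,0.055,0],[0.006,0.055,0],[0.006,0.055,0],[0.006,0.055,0],[0.007,0.055,0],[0.007,0.055,0],[0.006,0.05,0],[0.006,0.033,0]], "yaw": [0,0,0,0,0,0,0,0,0,0]}}

```text
clock: 34.38
eef_pos: [0.5867, -0.2094, 0.1428]
tcp_rot: [[0.998, -0.066, -0.011], [-0.066, -0.998, 0.009], [-0.011, -0.008, -1.0]]
contact_force: [-0.1, 1.0, -1.4]
opening: 0.0437
grip_force: 46.5
```

Call:
{"method": "servo_tool", "body": {"xyz": [[0,0,0],[0,0,0.03],[0,0,0.03],[0,0,0.01],[0,0,0]], "yaw": [0,0,0,0,0]}}

```text
clock: 35.0
eef_pos: [0.5871, -0.2058, 0.074]
tcp_rot: [[0.998, -0.063, -0.009], [-0.063, -0.998, 0.009], [-0.01, -0.008, -1.0]]
contact_force: [-0.2, 0.7, -1.4]
opening: 0.0437
grip_force: 46.5
```

Call:
{"method": "servo_tool", "body": {"xyz": [[0.002,0.001,0.014],[0,0,0.005],[0,0,0],[0,0,0]], "yaw": [0,0,0,0]}}

```text
clock: 35.5
eef_pos: [0.5905, -0.2084, 0.0571]
tcp_rot: [[0.998, -0.064, -0.005], [-0.064, -0.998, 0.007], [-0.006, -0.006, -1.0]]
contact_force: [0.1, -0.4, -1.6]
opening: 0.0434
grip_force: 46.5
```

Call:
{"method": "servo_tool", "body": {"xyz": [[0,0,0.005],[0,0,0.003],[0,0,0]], "yaw": [0,0,0]}}

```text
clock: 35.88
eef_pos: [0.5898, -0.208, 0.0482]
tcp_rot: [[0.998, -0.064, -0.007], [-0.064, -0.998, 0.007], [-0.007, -0.007, -1.0]]
contact_force: [0.5, -0.1, -1.5]
opening: 0.0437
grip_force: 46.5
```

Call:
{"method": "servo_tool", "body": {"xyz": [[0,0,0],[0,0,0],[0,0,0],[0,0,-0.03],[0,0,-0.05],[0,0,-0.04],[0,0,0]], "yaw": [0,0,0,0,0,0,0], "claw": 92}}

```text
clock: 36.75
eef_pos: [0.5941, -0.2105, 0.1743]
tcp_rot: [[0.998, -0.064, 0.004], [-0.064, -0.998, 0.002], [0.003, -0.003, -1.0]]
contact_force: [0.2, 0.2, -0.4]
opening: 0.0548
grip_force: 0.0
```

```bash
python3 - <<'E'
from h import *
im=grab_frame('top')[:,:,::-1].copy();r=cv2.imread('pics/top3.png')
for n,c in dict(A=(187,211)).items():
    x,y=c;t=r[y-35:y+30,x-22:x+22];s=im[y-55:y+50,x-45:x+45]
    m=cv2.matchTemplate(s,t,cv2.TM_CCOEFF_NORMED);print(n,cv2.minMaxLoc(m)[1],np.array(cv2.minMaxLoc(m)[3])-(23,20))
E
```

```text
A 0.9892705082893372 [0 0]
```

Call:
{"method": "servo_tool", "body": {"xyz": [[-0.008,-0.04,0],[-0.008,-0.055,0],[-0.008,-0.055,0],[-0.008,-0.055,0],[-0.008,-0.055,0],[-0.008,-0.055,0],[-0.008,-0.055,0],[-0.008,-0.055,0],[-0.008,-0.055,0],[-0.008,-0.055,0]], "yaw": [0,0,0,0,0,0,0,0,0,0], "claw": 60}}

```text
clock: 38.05
eef_pos: [0.5437, 0.3312, 0.1702]
tcp_rot: [[0.998, -0.064, -0.009], [-0.064, -0.998, 0.005], [-0.01, -0.005, -1.0]]
contact_force: [0.3, 0.8, 0.0]
opening: 0.0652
grip_force: 0.0
```

Call:
{"method": "servo_tool", "body": {"xyz": [[-0.009,-0.03,0],[0,-0.007,0],[0,0,0],[0,0,0.04],[0,0,0.04],[0,0,0.03],[0,0,0],[0,0,0]], "yaw": [0,0,9.1,0,0,0,0,0]}}

```text
clock: 39.05
eef_pos: [0.5389, 0.3677, 0.0635]
tcp_rot: [[0.975, -0.222, -0.005], [-0.222, -0.975, 0.007], [-0.007, -0.006, -1.0]]
contact_force: [-0.4, -0.5, 1.2]
opening: 0.0654
grip_force: 0.0
```

```bash
python3 - <<'E'
from h import *
o=get_obs();print(o['clock'],o['eef_pos'],o['tcp_rot'],o['contact_force'],o['opening'])
b=grab_frame('wrist')[:,:,::-1];cv2.imwrite('pics/w6.png',b)
E
```

```text
39.05 [0.5389 0.3677 0.0635] [[ 0.975  -0.2221 -0.0051]
 [-0.222  -0.975   0.007 ]
 [-0.0066 -0.0057 -1.    ]] [-0.4017 -0.4885  1.2117] 0.06537425227452442
```

View pics/w6.png

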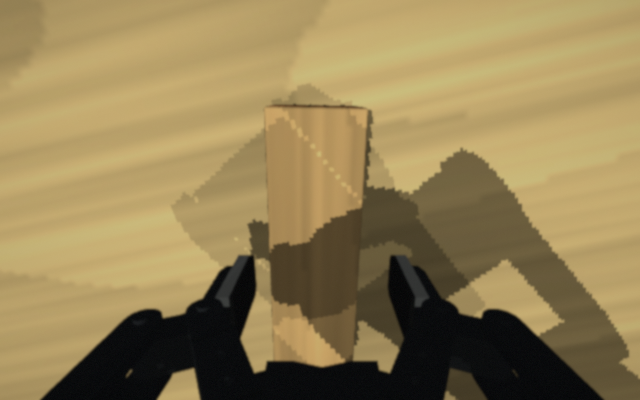

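The wrist view shows A centred between the fingers, with its far edge at row 105 and columns 265–368.

```bash
python3 - <<'E'
from h import *
o=get_obs()
p=wray((317,105),.044,o['eef_pos'],o['tcp_rot']);d=np.array([.975,-.222]);print(p,p[:2]-.08*d,o['eef_pos'])
E
```

```text
[0.6157 0.3528 0.044 ] [0.5377 0.3706] [0.5395 0.3683 0.0646]
```

Call:
{"method": "servo_tool", "body": {"xyz": [[0,0,0.022],[0,0,0.01],[0,0,0.001],[0,0,0]], "yaw": [0,0,0,0]}}

```text
clock: 39.6
eef_pos: [0.5378, 0.3686, 0.0297]
tcp_rot: [[0.975, -0.221, -0.006], [-0.221, -0.975, 0.007], [-0.007, -0.005, -1.0]]
contact_force: [-0.7, 0.0, 0.2]
opening: 0.0656
grip_force: 0.0
```

Call:
{"method": "servo_tool", "body": {"xyz": [[0,0,0],[0,0,0],[0,0,0],[0,0,0],[0,0,-0.02],[0,0,-0.05],[0,0,-0.05],[0,0,0],[0,0,0],[0,0,0]], "yaw": [0,0,0,0,0,0,0,-9.1,0,0], "claw": 255}}

```text
clock: 40.85
eef_pos: [0.5374, 0.367, 0.1487]
tcp_rot: [[0.998, -0.066, -0.008], [-0.066, -0.998, 0.005], [-0.009, -0.005, -1.0]]
contact_force: [-0.4, 0.9, -0.4]
opening: 0.0438
grip_force: 46.9
```

Call:
{"method": "servo_tool", "body": {"xyz": [[0.0097,0.03,0],[0.0097,0.05,0],[0.0097,0.055,0],[0.0097,0.055,0],[0.0097,0.055,0],[0.0097,0.055,0],[0.0097,0.055,0],[0.0097,0.055,0],[0.0097,0.05,0],[0.0097,0.043,0]], "yaw": [0,0,0,0,0,0,0,0,0,0]}}

```text
clock: 42.1
eef_pos: [0.6021, -0.1423, 0.1446]
tcp_rot: [[0.998, -0.067, -0.008], [-0.067, -0.998, 0.008], [-0.009, -0.007, -1.0]]
contact_force: [0.8, 0.8, -0.8]
opening: 0.0432
grip_force: 47.0
```

Call:
{"method": "servo_tool", "body": {"xyz": [[0,0,0],[0,0,0],[0,0,0.02],[0,0,0.02],[0,0,0],[0,0,0]], "yaw": [0,0,0,0,0,0]}}

```text
clock: 42.85
eef_pos: [0.6027, -0.1397, 0.1055]
tcp_rot: [[0.998, -0.064, -0.007], [-0.064, -0.998, 0.007], [-0.007, -0.007, -1.0]]
contact_force: [0.4, 0.3, -1.5]
opening: 0.0436
grip_force: 46.9
```

Call:
{"method": "servo_tool", "body": {"xyz": [[0,0,0.03],[0,0,0.016],[0,0,0.006],[0,0,0],[0,0,0.003],[0,0,0]], "yaw": [0,0,0,0,0,0]}}

```text
clock: 43.6
eef_pos: [0.6037, -0.1424, 0.0522]
tcp_rot: [[0.998, -0.064, -0.003], [-0.064, -0.998, 0.003], [-0.003, -0.002, -1.0]]
contact_force: [-0.3, -7.3, -0.7]
opening: 0.0435
grip_force: 52.6
```

Call:
{"method": "servo_tool", "body": {"xyz": [[0,0.004,0],[0,0.004,0],[0,0,0.003],[0,0,0.001],[0,0,0]], "yaw": [0,0,0,0,0]}}

```text
clock: 44.22
eef_pos: [0.6025, -0.148, 0.0489]
tcp_rot: [[0.998, -0.064, -0.006], [-0.064, -0.998, 0.006], [-0.006, -0.006, -1.0]]
contact_force: [-4.2, -0.1, 9.2]
opening: 0.0438
grip_force: 53.7
```

Call:
{"method": "servo_tool", "body": {"xyz": [[0,0,-0.001],[0,0,0],[0,0,0]], "yaw": [0,0,0], "claw": 104}}

```text
clock: 44.6
eef_pos: [0.6022, -0.1475, 0.0479]
tcp_rot: [[0.998, -0.064, -0.006], [-0.064, -0.998, 0.007], [-0.006, -0.007, -1.0]]
contact_force: [0.7, 1.5, 0.4]
opening: 0.0508
grip_force: 0.7
```

Call:
{"method": "servo_tool", "body": {"xyz": [[0,0,-0.015],[0,0,-0.03],[0,0,-0.05],[0,0,-0.05],[0,0,-0.05],[0,-0.05,0],[0,-0.05,0],[0,-0.05,0],[0,-0.05,0],[0,0,0]], "yaw": [0,0,0,0,0,0,0,0,0,0]}}

```text
clock: 45.85
eef_pos: [0.6159, 0.0537, 0.2453]
tcp_rot: [[0.998, -0.059, -0.005], [-0.059, -0.998, 0.007], [-0.005, -0.007, -1.0]]
contact_force: [-1.3, -0.7, 0.2]
opening: 0.0505
grip_force: 0.0
```

```bash
python3 - <<'E'
from h import *
o=get_obs();print(o['clock'],o['eef_pos'],o['contact_force'],o['opening'])
im=grab_frame('top')[:,:,::-1];s=grab_frame('scene')[:,:,::-1]
cv2.imwrite('pics/top7.png',im);cv2.imwrite('pics/s7.png',s)
cv2.imwrite('pics/c7.png',np.vstack([cv2.resize(im[140:240,322:482],(480,300),interpolation=cv2.INTER_CUBIC),cv2.resize(s[100:250,200:440],(480,300),interpolation=cv2.INTER_CUBIC)]))
E
```

```text
45.85 [0.6159 0.0537 0.2453] [-1.3024 -0.6745  0.153 ] 0.050463264326842366
```

View pics/c7.png

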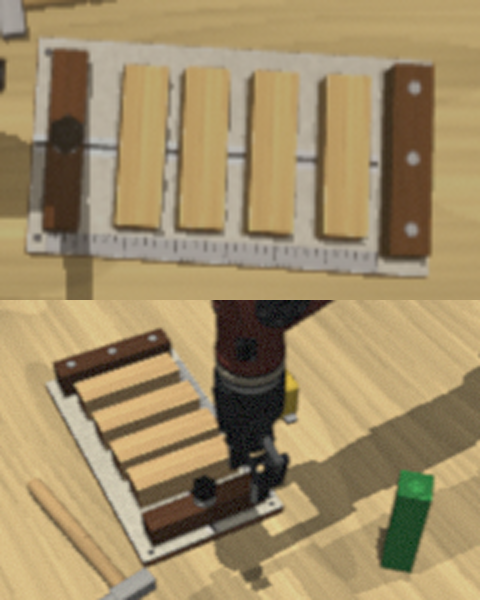

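All four blanks lie across the bed in a row, evenly spaced at crop columns 140–345. The jaw is open at column 65 with its knob clear. Next I close the jaw by pushing the knob from the +y side with shut fingers.

Call:
{"method": "servo_tool", "body": {"xyz": [[-0.001,0.04,0],[0,0.039,0],[0,0,0],[0,0,0.05],[0,0,0.05],[0,0,0.04],[0,0,0.012],[0,0,0],[0,0,0]], "yaw": [0,0,0,0,0,0,0,0,0], "claw": 255, "newtons": 60}}

```text
clock: 47.08
eef_pos: [0.611, -0.0276, 0.0943]
tcp_rot: [[0.998, -0.064, -0.001], [-0.064, -0.998, 0.006], [-0.002, -0.006, -1.0]]
contact_force: [0.0, -0.2, 0.7]
opening: -0.0002
grip_force: 0.0
```

Call:
{"method": "servo_tool", "body": {"xyz": [[0,0.005,0.004],[0,0.008,0],[0,0.008,0],[0,0.008,0],[0,0.008,0],[0,0.008,0],[0,0.008,0],[0,0.008,0],[0,0.008,0],[0,0.008,0]], "yaw": [0,0,0,0,0,0,0,0,0,0]}}

```text
clock: 48.32
eef_pos: [0.6044, -0.1042, 0.0876]
tcp_rot: [[0.998, -0.064, -0.005], [-0.064, -0.998, 0.008], [-0.006, -0.007, -1.0]]
contact_force: [0.4, 5.3, 5.4]
opening: -0.0003
grip_force: 2.9
```

Call:
{"method": "servo_tool", "body": {"xyz": [[0,0.007,0],[0,0.007,0],[0,0.007,0],[0,0.007,0],[0,0.007,0],[0,0.007,0],[0,0.006,0]], "yaw": [0,0,0,0,0,0,0]}}

```text
clock: 49.2
eef_pos: [0.6013, -0.1515, 0.0876]
tcp_rot: [[0.998, -0.064, -0.005], [-0.064, -0.998, 0.009], [-0.006, -0.008, -1.0]]
contact_force: [0.1, 6.8, 7.0]
opening: 0.0
grip_force: 3.9
```

Call:
{"method": "servo_tool", "body": {"xyz": [[0,0.004,-0.002],[0,0.004,0],[0,0.003,0],[0,0.002,0]], "yaw": [0,0,0,0]}}

```text
clock: 49.7
eef_pos: [0.6, -0.1642, 0.088]
tcp_rot: [[0.998, -0.064, -0.006], [-0.064, -0.998, 0.009], [-0.007, -0.009, -1.0]]
contact_force: [1.8, 6.8, 0.5]
opening: -0.0003
grip_force: 3.3
```

Call:
{"method": "servo_tool", "body": {"xyz": [[0,0.002,0],[0,0.002,0],[0,0.001,0]], "yaw": [0,0,0]}}

```text
clock: 50.08
eef_pos: [0.5998, -0.1677, 0.088]
tcp_rot: [[0.998, -0.065, -0.006], [-0.065, -0.998, 0.012], [-0.007, -0.012, -1.0]]
contact_force: [3.6, 10.6, 2.3]
opening: 0.0003
grip_force: 5.8
```

Call:
{"method": "servo_tool", "body": {"xyz": [[0,0.001,0],[0,0.001,0],[0,0,0]], "yaw": [0,0,0]}}

```text
clock: 50.45
eef_pos: [0.5998, -0.1678, 0.0881]
tcp_rot: [[0.998, -0.065, -0.006], [-0.065, -0.998, 0.015], [-0.007, -0.014, -1.0]]
contact_force: [4.0, 14.1, 3.3]
opening: -0.0001
grip_force: 7.4
```

Call:
{"method": "servo_tool", "body": {"xyz": [[0,0.001,0],[0,0.001,0],[0,0,0],[0,0,0],[0,0,0],[0,0,0]], "yaw": [0,0,0,0,0,0]}}

```text
clock: 51.2
eef_pos: [0.5998, -0.1679, 0.0881]
tcp_rot: [[0.998, -0.065, -0.006], [-0.065, -0.998, 0.018], [-0.007, -0.018, -1.0]]
contact_force: [4.6, 18.8, 4.0]
opening: -0.0
grip_force: 9.6
```

Clamped at about 19 N with no further travel. I back off, lift clear and check.

Call:
{"method": "servo_tool", "body": {"xyz": [[0,-0.006,0],[0,-0.02,0],[0,-0.03,0],[0,-0.01,-0.03],[0,-0.04,-0.05],[0,-0.05,-0.05],[0,-0.05,0],[0,-0.05,0],[0,-0.05,0],[0,0,0]], "yaw": [0,0,0,0,0,0,0,0,0,0]}}

```text
clock: 52.45
eef_pos: [0.6188, 0.1267, 0.2132]
tcp_rot: [[0.998, -0.06, -0.007], [-0.06, -0.998, 0.006], [-0.007, -0.006, -1.0]]
contact_force: [-0.2, -0.8, -0.2]
opening: 0.0001
grip_force: 0.0
```

```bash
python3 - <<'E'
from h import *
o=get_obs();print(o['clock'],o['eef_pos'],o['contact_force'])
im=grab_frame('top')[:,:,::-1];s=grab_frame('scene')[:,:,::-1]
cv2.imwrite('pics/c8.png',np.vstack([cv2.resize(im[145:240,342:482],(560,380),interpolation=cv2.INTER_CUBIC),cv2.resize(s[90:190,200:450],(560,220),interpolation=cv2.INTER_CUBIC)]))
E
```

```text
52.45 [0.6188 0.1267 0.2132] [-0.195  -0.8403 -0.2233]
```

View pics/c8.png

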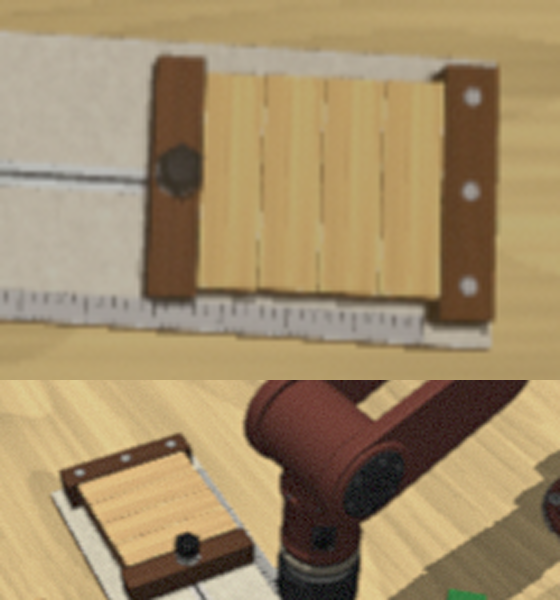

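The row is tight: four blanks between the jaw face (column 203) and the cheek (column 443), square and centred with no gaps. I hand the job in.

```bash
python3 -c "
from cell import *
print(finish_job())"
```

```text
the job is handed in; nothing more can be done
None
```

All four pine blanks lie side by side across the bed, about centred. The jaw is shut firmly on them at about 19 N with no visible gaps, I never touched the roll, hammer or tape measure, and the job was handed in at about 52 s.

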